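# Hang the last brush pail on the turning rack and flip its sign

## Task

Turn the brush-pail rack until its empty hook is over the drip tray, then hang the loose pail by its wire handle on that hook and let it hang there freely, upright and still. Then spin the two-sided sign half a turn, so that its other face shows and it stands square to its foot, leaving the other things on the table in their places.

Things in the scene. Friction and masses are not known exactly. Their poses are not given: they have to be found in the camera images.
- rack: Fixed foot of the rack: dark steel disc 150 mm across, 14 mm high, with a 24 mm post on which the turning head sits. Origin at the centre of the foot on the table (the axis of turning, z up). Its -x axis points to the drip tray, roughly towards the robot.
- tray (a point): Centre of the rim plane of the drip tray, a square aluminium dish 90 x 90 mm, 12 mm high, fixed to the foot 120 mm out from the axis along the foot's -x axis.
- carousel (a joint): Angle of the rack's turning head on its upright axis, rad, counter-clockwise seen from above; 0 or a whole turn (6.283) puts the empty hook exactly over the tray. Starts between 1.0 and 5.3; stops at -7 and 7. Stiff (about 0.22 N m of friction): it stays where it is left.
- hub (a point): Centre of the turning head's wooden hub disc (144 mm across) at its top face, 210 mm above the table, on the axis. Its own -x axis points along the empty hook. Four hooks leave it 90 degrees apart; the other three carry pails like the loose one, fixed on, their grip tops 233 mm high, feet 65 mm high, reaching 154 mm out from the axis.
- peg (a point): Half-way up one of four upright wooden push pegs on the hub, 14 mm thick, 60 mm from the axis, from the hub top (210 mm) to 259 mm high, midway between the hooks (45, 135, 225, 315 degrees from the empty hook); this one is 45 degrees counter-clockwise from the empty hook. Push a peg sideways with the fingertips to turn the head.
- hook_seat (a point): Seat of the empty hook (centre line of its 8 mm bar), 120 mm from the axis, 188 mm high. The bar slopes down from the hub edge (203 mm high), is lowest 118 to 132 mm out, then turns up to a tip 148 mm out, its top 210 mm high. A pail comes on from outside: tip into the opening under its handle, handle over the tip, then lowered; its eye then rests 7 mm above the seat.
- pail: The loose pail: plain steel, 68 mm across the rim, 54 mm at the foot, 70 mm high; stands upright on the table. Origin at the centre of its underside, z up. Stiff 6 mm wire handle: from the rim at y = +-33 mm (its own y axis) up to y = +-26, z = 112 mm, then sloping to the eye in the middle; a wooden grip block on top. Overall 168 mm high, about 0.14 kg.
- pail_grip (a point): Centre of the pail's wooden grip block, 150.5 mm above the pail's underside. The block is 36 mm along the pail's y axis, 14 mm along its x axis, 35 mm tall (z 133 to 168 mm); grasp it from above, across its 36 mm with the fingers beside the hook when hanging. To hang, the pail's x axis lies along the hook (either way round).
- pail_eye (a point): Apex of the wire handle (centre of the wire), on the pail's axis 130 mm above its underside, 20.5 mm under pail_grip. The opening under the handle reaches from the rim (z = 70 mm) to 3 mm below this point; the hook bar must end just under it.
- stand: Fixed foot of the sign: dark wood 60 (x) x 100 (y) x 14 mm, with a 12 mm spindle up to 120 mm. Origin at the centre of its underside, on the sign's axis. When square, the sign board is parallel to the foot's long (y) side.
- sign (a joint): Angle of the sign board about its upright spindle, rad, counter-clockwise from above, relative to the foot. Near 0 (within 0.25) at the start, with the raised pail outline facing the foot's -x and the raised hook outline its +x; half a turn either way (+3.14 or -3.14) shows the faces swapped. Light friction (0.03 N m): it stays where it is left. Stops at +-3.6.
- sign_mid (a point): Centre of the sign board: wood, 110 mm wide (its own y), 10 mm thick (its own x), from 120 to 200 mm above the table, the spindle axis through its middle. Orientation is that of the board. Nothing stands above its top edge.
- brush_tin: Bystander, loose: tin 60 mm across and 90 mm high with brushes standing in it to 165 mm; origin under its centre.
- gesso_jar: Bystander, loose: jar 60 mm across, 85 mm high; origin under its centre.
- canvas: Bystander, loose: small stretched canvas lying flat, 90 x 130 x 30 mm; origin under its centre.
- medium_bottle: Bystander, loose: bottle 56 mm across, 150 mm high; origin under its centre.

How it is judged:
By the outcome, as a careful person would: the job done as asked, in the order asked, and still so for the second after the job is handed in, with the robot touching nothing.
It also fails if it takes over 67 s, if anything falls off the work surface, if the arm or the gripper's body presses on something with over 40 N, if the wrist force passes 120 N, or if a joint passes its speed limit or range.

## Robot

A 6-joint arm with a two-finger parallel gripper is mounted at the origin on the work surface. World frame = base frame: x ahead of the robot, y to its left, z up, the work surface at z = 0. Lengths are in m, angles in degrees, forces in N, time in s.
With the tool pointing down it reaches from about 0.4 to 0.825 m from the base axis. Payload 7 kg.
Tool frame: the origin (TCP) lies midway between the tips of the shut fingers; the grasp point (between the pads) lies 19 mm behind it (ctrl.grip_point_offset is the distance from the TCP to the grasp point, in m); x points along the fingers, y is the direction in which the jaws open and shut, and the axes are right-handed (so a half turn about x gives the same grasp; the last joint's range is limited). The gripper opens to 88 mm and grips with 3 to 60 N. Pads are 19 mm wide; open, the fingers measure 130 mm over their backs; the gripper's body (78 mm by 193 mm) begins 47 mm behind the grasp point.
Start: joints at [83.715, 20.546, 0.682, 0, -70.136, -16.507], TCP at [0.261, 0.622, 0.227] pointing down, gripper open.
Joint ranges: [-176.03, 176.03], [-82.01, 121.73], [-58.28, 71.71], [-173.87, 95.51], [-174.79, -0.11], [-173.66, 173.66]. Speed limits (degrees/s): [136.94, 136.94, 172.46, 180, 180, 180].

## Interface

Orientations are given as [roll, pitch, yaw] about the fixed x, y, z axes, in that order (R = Rz(yaw) Ry(pitch) Rx(roll)).
In Python, from plant import ctrl gives the robot as it stands.
- The arm moves only by the tool drive_tool, never from a script. Its argument "plan" is a list of rows, each a list of 3 entries, a list of its own where there are three numbers: the shift along the tool's x, y, z in m, then the turn, a rotation vector about the tool's x, y, z in degrees, then the opening, from 0 (shut) to 1 (fully open). In form: [[[dx, dy, dz], [wx, wy, wz], grip], ...]. A call has 1 to 20 rows; each row is the pose to reach, as a shift and turn from the pose measured when the call began, along the tool's axes at that moment; what a row does not reach only later rows make up. A row lasts 1/12 s, in which the tool goes at most 41.7 mm and 7.16 degrees, less where a joint would pass 70% of its speed; a pose out of reach is approached as far as the arm can. A call with a gripper value outside its range is refused whole. The fingers move at their own pace and stop on an object; the grip force is fixed at half the most. Time passes only in rows, so rows that repeat a pose let the fingers close. It gives the time, the measured TCP pose, the force and the opening at its end, in the units of the state.
- ctrl.get_obs(): the state, without advancing time (a new reading comes with each control period).
- ctrl.snapshot(name): name is "scene" or "top" or "wrist"; returns the picture (384x512x3 uint8, blue, green, red); there is no depth.
- ctrl.get_calibration(name): a dict with "fx", "fy", "cx", "cy" (pixels), "R" (3x3) and "t" (3): a world point X has camera coordinates R X + t. Camera axes: x right, y down, z forward; pixel columns grow to the right and rows downward; lengths in m; the calibration is good to about 2 mm. The wrist camera is an equidistant fisheye: a pixel r from the principal point sees the ray r / f radians off the axis. A picture is of the moment at which its call begins: read the wrist's pose just before it. get_calibration takes no time and is no camera call; for the wrist camera it gives the pose at the moment of the call.
- ctrl.close_job(): hands the job in, once; it reports no verdict.
Trained networks look in the newest picture that a camera, given by its name, has taken for a name from the list of things; names that differ only in an ending like _2 or _b are one class to them, and where a whole thing is asked for, a point or a joint stands for the part that bears it (a point fixed in the world has none). Each returns a list of dicts, best first, with "confidence" (0 to 1); they miss things now and then, are a little off and sometimes report something else, mostly with a low value. They report only what shows in the picture. A call takes as long as a camera call.
- ctrl.cut_out(camera, name): "pixels" (384x512 bool, what is visible of it) and "pixel" ([column, row] in pixels, amid what is visible of it).
- ctrl.landmark_of(camera, name): "pixel" ([column, row] in pixels: a listed point, or the origin of a listed thing).
The state is a dict: "clock": time; "joint_pos": joint angles; "qvel": joint speeds; "tau": joint torques, N m; "tool_pos": TCP position; "orientation": TCP orientation; "force": force on the tool from outside, world axes, zero at the start; "moment": the same for the moment, N m; "opening": finger opening in m.
Only numpy, scipy, OpenCV 4.12 (cv2) and the standard library are available. Lean on these libraries where they do the work, as an engineer would, in place of code of your own. Each camera call takes 0.05 s, during which the arm holds its last target. There are 200 camera calls.

## Working session

There is one attempt and no reset: what is moved stays moved. The work goes in short steps, Python scripts to look and compute and a tool call to move; the robot and the scene stay as the last step left them, time stands still between calls to the robot, and variables do not carry over. Pictures are saved under pics/ and viewed, about 8 in all and at most 12, crops included, and the job is handed in when it is done.

Besides the shell and the picture viewer there is one more tool, called in YAML: its name, and indented under it one key for each argument. drive_tool: Moves the arm, as the interface text tells. Its arguments: {"type":"object","properties":{"plan":{"type":"array","items":{"type":"array"}}},"required":["plan"]}

```bash
ls; mkdir -p pics
cat > h.py <<'E'
import numpy as np, cv2, json
from scipy.spatial.transform import Rotation as Ro
from plant import ctrl
def ray(cal,px):
    R=np.array(cal["R"]);t=np.array(cal["t"]).ravel()
    x=(px[0]-cal["cx"])/cal["fx"];y=(px[1]-cal["cy"])/cal["fy"]
    if cal.get("fish"):
        r=np.hypot(x,y);d=np.array([x/r*np.sin(r),y/r*np.sin(r),np.cos(r)]) if r>1e-9 else np.array([0,0,1.])
    else: d=np.array([x,y,1.]);d/=np.linalg.norm(d)
    return -R.T@t, R.T@d
def cal(n):
    c=dict(ctrl.get_calibration(n)); c["fish"]=(n=="wrist"); return c
def atz(c,px,z):
    o,d=ray(c,px); return o+d*(z-o[2])/d[2]
def tri(rs):
    A=sum(np.eye(3)-np.outer(d,d) for o,d in rs);b=sum((np.eye(3)-np.outer(d,d))@o for o,d in rs)
    return np.linalg.solve(A,b)
def proj(c,X):
    p=np.array(c["R"])@np.array(X)+np.array(c["t"]).ravel()
    if c["fish"]:
        r=np.hypot(p[0],p[1]);th=np.arctan2(r,p[2]);u=p[:2]/r*th
    else: u=p[:2]/p[2]
    return np.array([c["fx"]*u[0]+c["cx"],c["fy"]*u[1]+c["cy"]])
E
python3 - <<'E'
from h import *
s=ctrl.get_obs();print({k:np.round(v,3).tolist() for k,v in s.items()})
N="rack tray hub peg hook_seat pail pail_grip pail_eye stand sign_mid brush_tin gesso_jar canvas medium_bottle".split()
Z=dict(rack=0,tray=.012,hub=.21,peg=.2345,hook_seat=.188,pail=0,pail_grip=.1505,pail_eye=.13,stand=0,sign_mid=.16,brush_tin=0,gesso_jar=0,canvas=0,medium_bottle=0)
im={}
R={}
for c in ("scene","top"):
    C=cal(c);im[c]=ctrl.snapshot(c);cv2.imwrite(f"pics/{c}0.png",im[c]); 
    print(c,"campos",np.round(ray(C,(C["cx"],C["cy"]))[0],3),C["fx"])
    for n in N:
        for r in ctrl.landmark_of(c,n)[:2]:
            p=r["pixel"];print(c,n,round(r["confidence"],2),np.round(p),np.round(atz(C,p,Z[n]),3))
            R.setdefault(n,{}).setdefault(c,ray(C,p))
for n in R:
    if len(R[n])==2: print(n,np.round(tri(list(R[n].values())),3))
E
```

```text
pics
{'clock': 0.0, 'joint_pos': [83.717, 20.59, 0.634, -0.02, -70.136, -16.507], 'qvel': [0.109, -0.071, 0.058, 0.043, 0.017, 0.01], 'tau': [0.001, -58.273, 29.305, 6.998, 0.007, -0.0], 'tool_pos': [0.261, 0.622, 0.226], 'orientation': [94.718, 89.907, -108.079], 'force': [-0.628, -0.502, -0.734], 'moment': [-0.005, -0.039, -0.006], 'opening': 0.088}
scene campos [ 1.412 -0.048  0.828] 410.70791907191926
scene tray 0.87 [262. 233.] [0.517 0.002 0.012]
scene hub 0.66 [256. 208.] [ 0.644 -0.018  0.21 ]
scene hub 0.51 [375. 224.] [0.721 0.247 0.21 ]
scene peg 0.98 [256. 218.] [ 0.711 -0.023  0.234]
scene peg 0.36 [132. 196.] [ 0.606 -0.316  0.234]
scene hook_seat 0.7 [222. 242.] [ 0.732 -0.101  0.188]
scene pail 0.85 [140. 236.] [ 0.491 -0.359  0.   ]
scene pail 0.63 [255. 269.] [ 0.644 -0.025  0.   ]
scene pail_grip 0.59 [132. 196.] [ 0.493 -0.353  0.15 ]
scene pail_eye 0.85 [133. 200.] [ 0.483 -0.356  0.13 ]
scene stand 0.97 [374. 227.] [0.501 0.341 0.   ]
scene sign_mid 0.92 [380. 179.] [0.478 0.339 0.16 ]
scene sign_mid 0.56 [262. 233.] [ 0.678 -0.008  0.16 ]
scene brush_tin 0.6 [1
[... 917 characters left out ...]
] [0.486 0.345 0.16 ]
top brush_tin 0.96 [325. 252.] [ 0.406 -0.211  0.   ]
top brush_tin 0.39 [264. 175.] [ 0.646 -0.03   0.   ]
top gesso_jar 0.79 [187. 266.] [0.375 0.205 0.   ]
top canvas 0.95 [367. 162.] [ 0.682 -0.354  0.   ]
top canvas 0.59 [389. 218.] [ 0.505 -0.409  0.   ]
top medium_bottle 0.91 [131. 161.] [0.7   0.382 0.   ]
tray [0.52  0.002 0.015]
hub [ 0.649 -0.022  0.214]
hook_seat [ 0.415  0.038 -0.043]
pail [ 0.498 -0.359  0.007]
pail_grip [ 0.492 -0.359  0.152]
pail_eye [ 0.497 -0.085  0.267]
stand [ 0.487  0.349 -0.013]
sign_mid [0.485 0.339 0.166]
brush_tin [ 0.406 -0.21   0.011]
gesso_jar [0.374 0.202 0.002]
canvas [ 0.714 -0.013  0.352]
medium_bottle [0.698 0.377 0.007]
```

Run:
```python
import cv2,numpy as np
a=cv2.imread("pics/top0.png")[80:300,90:430];cv2.imwrite("pics/topc.png",cv2.resize(a,None,fx=2.3,fy=2.3,interpolation=cv2.INTER_CUBIC))
a=cv2.imread("pics/scene0.png")[140:310,90:450];cv2.imwrite("pics/scenec.png",cv2.resize(a,None,fx=2.2,fy=2.2,interpolation=cv2.INTER_CUBIC))
```

```text
(no output)
```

View pics/topc.png

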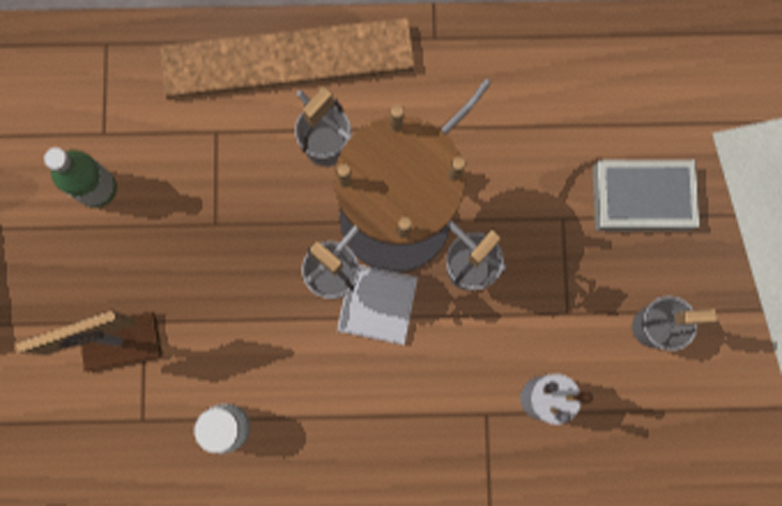

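View pics/scenec.png

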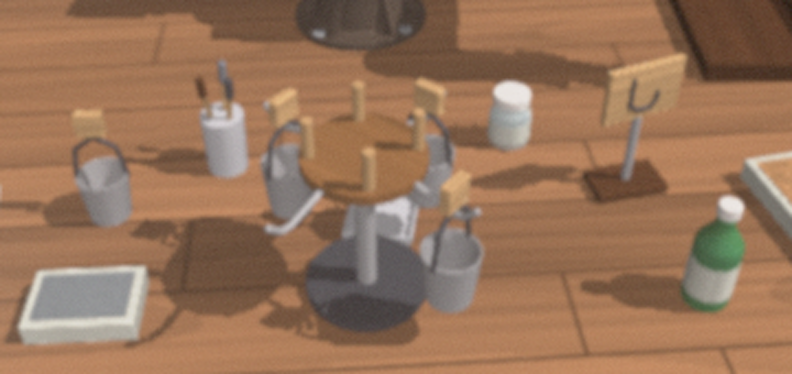

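The top view shows the empty hook pointing up-right at about px (301,116), the pegs at crop px (397,112), (458,163), (404,224) and (343,170), and the loose pail on the right with its grip along world y. The scene view agrees with this. Next I fit the rack pose.

Run:
```python
from h import *
C=cal("top")
f=lambda u,v,z:atz(C,(90+u/2.3,80+v/2.3),z)
P=np.array([f(397,110,.259),f(458,161,.259),f(404,222,.259),f(343,168,.259)])
c=P.mean(0);print("axis",c,[(round(np.hypot(*(p-c)[:2]),3),round(np.degrees(np.arctan2(*(p-c)[1::-1])),1)) for p in P])
t=f(486,83,.206);print("tip",t,np.hypot(*(t-c)[:2]),np.degrees(np.arctan2(*(t-c)[1::-1])))
tr=np.array([f(364,266,.012),f(417,277,.012),f(407,345,.012),f(339,331,.012)]);m=tr.mean(0);print(tr,"tray",m,np.hypot(*(m-c)[:2]),np.degrees(np.arctan2(*(m-c)[1::-1])))
g=[f(685,317,.168),f(717,316,.168)];print("grip",g)
o=ctrl.get_obs();print(o["clock"]);
R=Ro.from_euler("xyz",o["orientation"],degrees=True).as_matrix();print(R.round(3))
W=cal("wrist");print(W["fx"],ray(W,(W["cx"],W["cy"])))
```

```text
axis [ 0.64929099 -0.02357828  0.259     ] [(np.float64(0.059), np.float64(2.2)), (np.float64(0.06), np.float64(-87.0)), (np.float64(0.06), np.float64(-177.9)), (np.float64(0.06), np.float64(92.0))]
tip [ 0.75663393 -0.12357065  0.206     ] 0.1467003074295377 -42.96956759034148
[[ 0.58113241  0.01829113  0.012     ]
 [ 0.56514745 -0.05139405  0.012     ]
 [ 0.47587874 -0.03601555  0.012     ]
 [ 0.49582445  0.05244059  0.012     ]] tray [ 0.52949576 -0.00416947  0.012     ] 0.12135732108089532 170.7971011024566
grip [array([ 0.49307967, -0.34238842,  0.168     ]), array([ 0.49352475, -0.3784397 ,  0.168     ])]
1.5
[[ 0.    -0.387 -0.922]
 [ 0.    -0.922  0.387]
 [-1.    -0.     0.   ]]
297.3186396354542 (array([0.32161723, 0.59646474, 0.38441154]), array([-0.22735921,  0.09514566, -0.96915174]))
```

```bash
cat >> h.py <<'E'
def rows(*wps):
    """wps: (x,y,z,psi) tool-down poses, psi = jaw-axis heading deg; prints tool-frame shift/turn"""
    o=ctrl.get_obs();p=np.array(o["tool_pos"]);R=Ro.from_euler("xyz",o["orientation"],degrees=True)
    psi0=np.degrees(np.arctan2(*R.as_matrix()[1::-1,1]))
    print("clock",round(o["clock"],2),"p",p.round(4),"psi",round(psi0,1),"j",np.round(o["joint_pos"],1),"open",o["opening"],"F",np.round(o["force"],1))
    for w in wps:
        d=R.inv().apply(np.array(w[:3])-p);a=np.radians(w[3])
        y=np.array([np.cos(a),np.sin(a),0]);x=np.array([0,0,-1.]);T=Ro.from_matrix(np.c_[x,y,np.cross(x,y)])
        rv=(R.inv()*T).as_rotvec(degrees=True)
        print(d.round(4).tolist(),rv.round(1).tolist())
E
python3 - <<'E'
from h import *
rows((.261,.622,.33,-112.8),(.647,.0365,.33,-178))
E
```

```text
clock 1.5 p [0.2615 0.6223 0.2266] psi -112.8 j [ 83.7  20.5   0.7  -0.  -70.1 -16.5] open 0.0877564655478867 F [ 0.1 -0.3 -1.5]
[-0.1034, 0.0004, 0.0003] [0.0, 0.0, 0.0]
[-0.1035, 0.3907, -0.5823] [65.2, 0.0, 0.0]
```

drive_tool:
  plan:
    - [[-0.1,0,0],[0,0,0],0.4]
    - [[-0.1,0,0],[0,0,0],0.4]
    - [[-0.1035,0.391,-0.582],[65,0,0],0.4]
    - [[-0.1035,0.391,-0.582],[65,0,0],0.4]
    - [[-0.1035,0.391,-0.582],[65,0,0],0.4]
    - [[-0.1035,0.391,-0.582],[65,0,0],0.4]
    - [[-0.1035,0.391,-0.582],[65,0,0],0.4]
    - [[-0.1035,0.391,-0.582],[65,0,0],0.4]
    - [[-0.1035,0.391,-0.582],[65,0,0],0.4]
    - [[-0.1035,0.391,-0.582],[65,0,0],0.4]
    - [[-0.1035,0.391,-0.582],[65,0,0],0.4]
    - [[-0.1035,0.391,-0.582],[65,0,0],0.4]
    - [[-0.1035,0.391,-0.582],[65,0,0],0.4]
    - [[-0.1035,0.391,-0.582],[65,0,0],0.4]
    - [[-0.1035,0.391,-0.582],[65,0,0],0.4]
    - [[-0.1035,0.391,-0.582],[65,0,0],0.4]
    - [[-0.1035,0.391,-0.582],[65,0,0],0.4]
    - [[-0.1035,0.391,-0.582],[65,0,0],0.4]
    - [[-0.1035,0.391,-0.582],[65,0,0],0.4]
    - [[-0.1035,0.391,-0.582],[65,0,0],0.4]

```text
clock: 3.17
tool_pos: [0.6488, 0.0313, 0.3291]
orientation: [146.5, 89.9, -121.6]
force: [-1.1, 1.5, 1.1]
opening: 0.0348
```

Run:
```python
from h import *
rows((.647,.0365,.228,-178))
C=cal("wrist");im=ctrl.snapshot("wrist")
np.save("W1.npy",C,allow_pickle=True)
cv2.imwrite("pics/w1.png",im)
big=cv2.resize(im,None,fx=1.5,fy=1.5,interpolation=cv2.INTER_CUBIC)
for n,X in dict(ax=(.649,-.0235,.21),tray=(.5314,-.0007,.012),tip=(.756,-.123,.206),p1=(.709,-.021,.259),p2=(.647,.0365,.259)).items():
    u=proj(C,X)*1.5;print(n,u.round());cv2.drawMarker(big,tuple(int(v) for v in u),(0,0,255),0,12)
cv2.imwrite("pics/w1b.png",big)
```

```text
clock 3.17 p [0.6488 0.0313 0.3291] psi -178.0 j [ 20.   15.7   6.9   0.1 -81.3 -18. ] open 0.03476232102704738 F [-1.1  1.5  1.1]
[0.1011, 0.0015, 0.0054] [-0.0, -0.1, -0.1]
ax [389. 194.]
tray [496. 213.]
tip [230.  45.]
p1 [274. 201.]
p2 [389. 311.]
```

View pics/w1b.png

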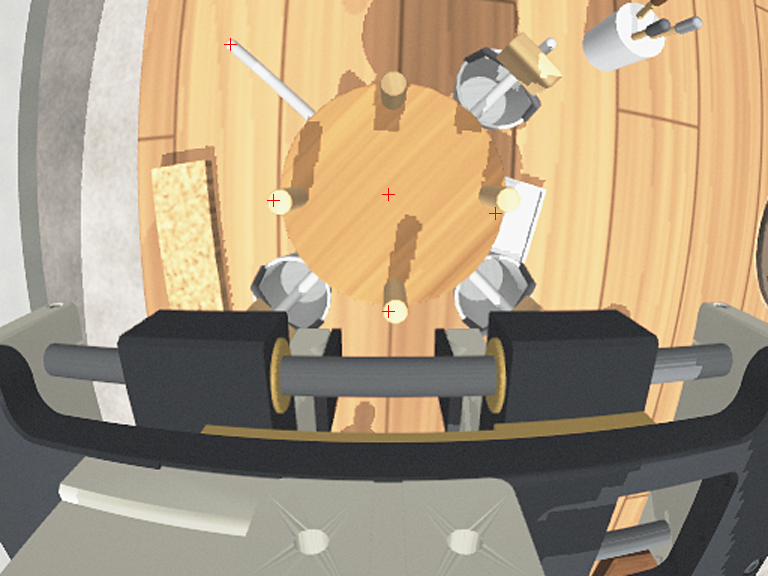

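The wrist view shows the pegs within about 3 mm of prediction: peg2 at (396,311) against (389,311). I descend and grip it.

drive_tool:
  plan:
    - [[0.04,0.002,0.005],[0,0,0],0.4]
    - [[0.08,0.002,0.005],[0,0,0],0.4]
    - [[0.101,0.002,0.005],[0,0,0],0.4]
    - [[0.101,0.002,0.005],[0,0,0],0.3]
    - [[0.101,0.002,0.005],[0,0,0],0.0]
    - [[0.101,0.002,0.005],[0,0,0],0.0]
    - [[0.101,0.002,0.005],[0,0,0],0.0]
    - [[0.101,0.002,0.005],[0,0,0],0.0]
    - [[0.101,0.002,0.005],[0,0,0],0.0]

```text
clock: 3.97
tool_pos: [0.6459, 0.0388, 0.2305]
orientation: [-77.9, 89.9, 14.0]
force: [-5.3, 3.5, 7.3]
opening: 0.0131
```

Run:
```python
from h import *
o=ctrl.get_obs();p=np.array(o["tool_pos"]);c=np.array([.648,-.0235,p[2]]);
L=[]
for k in range(1,14):
    q=c+Ro.from_euler("z",-6*k,degrees=True).apply(p-c);L.append((*q,-178-6*k))
print(np.hypot(*(p-c)[:2]),np.degrees(np.arctan2(*(p-c)[1::-1])));rows(*L)
```

```text
0.06230637678467655 91.88849173336085
clock 3.97 p [0.6459 0.0388 0.2305] psi -178.0 j [ 20.7  17.8  -2.9   0.  -69.3 -18.7] open 0.013134621561842995 F [-5.3  3.5  7.3]
[0.0, -0.0065, -0.0004] [6.0, 0.0, 0.1]
[0.0, -0.013, -0.0014] [12.0, 0.0, 0.1]
[0.0, -0.0192, -0.0031] [18.0, 0.0, 0.1]
[0.0, -0.0253, -0.0054] [24.0, 0.0, 0.1]
[0.0001, -0.0311, -0.0084] [30.0, 0.0, 0.1]
[0.0001, -0.0366, -0.012] [36.0, 0.1, 0.1]
[0.0001, -0.0417, -0.0161] [42.0, 0.1, 0.1]
[0.0001, -0.0463, -0.0207] [48.0, 0.1, 0.1]
[0.0001, -0.0504, -0.0258] [54.0, 0.1, 0.1]
[0.0001, -0.0539, -0.0312] [60.0, 0.1, 0.1]
[0.0001, -0.0569, -0.0371] [66.0, 0.1, 0.1]
[0.0001, -0.0592, -0.0432] [72.0, 0.1, 0.1]
[0.0001, -0.0609, -0.0495] [78.0, 0.1, 0.1]
```

drive_tool:
  plan:
    - [[0,-0.0065,-0.0004],[6,0,0],0]
    - [[0,-0.013,-0.0014],[12,0,0],0]
    - [[0,-0.0192,-0.0031],[18,0,0],0]
    - [[0,-0.0253,-0.0054],[24,0,0],0]
    - [[0,-0.0311,-0.0084],[30,0,0],0]
    - [[0,-0.0366,-0.012],[36,0,0],0]
    - [[0,-0.0417,-0.0161],[42,0,0],0]
    - [[0,-0.0463,-0.0207],[48,0,0],0]
    - [[0,-0.0504,-0.0258],[54,0,0],0]
    - [[0,-0.0539,-0.0312],[60,0,0],0]
    - [[0,-0.0569,-0.0371],[66,0,0],0]
    - [[0,-0.0592,-0.0432],[72,0,0],0]
    - [[0,-0.0609,-0.0495],[78,0,0],0]
    - [[0,-0.0609,-0.0495],[78,0,0],0]

```text
clock: 5.13
tool_pos: [0.7076, -0.0096, 0.2306]
orientation: [157.6, 90.0, 171.2]
force: [-4.5, -2.8, -2.2]
opening: 0.0133
```

Run:
```python
from h import *
C=cal("top")
im=ctrl.snapshot("top");cv2.imwrite("pics/t2.png",im)
o=ctrl.get_obs();p=np.array(o["tool_pos"]);c=np.array([.648,-.0235,p[2]]);
L=[]
for k in range(1,13):
    q=c+Ro.from_euler("z",-6*k,degrees=True).apply(p-c);L.append((*q,-178-78-6*k))
print(np.hypot(*(p-c)[:2]),np.degrees(np.arctan2(*(p-c)[1::-1])));rows(*L)
```

```text
0.06119738245493117 13.172046272927219
clock 5.18 p [ 0.7076 -0.0096  0.2306] psi 104.0 j [ 15.   23.5   5.7   0.  -72.2 -91. ] open 0.01333156797073042 F [-4.5 -2.4 -2.8]
[0.0, -0.0064, -0.0004] [6.0, -0.0, 0.0]
[0.0, -0.0127, -0.0015] [12.0, -0.0, 0.0]
[0.0, -0.0189, -0.0033] [18.0, -0.0, 0.0]
[0.0, -0.0248, -0.0056] [24.0, -0.0, 0.0]
[0.0, -0.0305, -0.0086] [30.0, -0.0, 0.0]
[0.0, -0.0358, -0.0122] [36.0, -0.0, 0.0]
[0.0, -0.0407, -0.0163] [42.0, -0.0, 0.0]
[0.0, -0.0452, -0.0209] [48.0, -0.0, 0.0]
[0.0, -0.0491, -0.0259] [54.0, -0.0, 0.0]
[0.0, -0.0526, -0.0313] [60.0, -0.0, 0.0]
[0.0, -0.0554, -0.0371] [66.0, -0.0, 0.0]
[0.0, -0.0576, -0.0431] [72.0, -0.0, 0.0]
```

drive_tool:
  plan:
    - [[0,-0.0064,-0.0004],[6,0,0],0]
    - [[0,-0.0127,-0.0015],[12,0,0],0]
    - [[0,-0.0189,-0.0033],[18,0,0],0]
    - [[0,-0.0248,-0.0056],[24,0,0],0]
    - [[0,-0.0305,-0.0086],[30,0,0],0]
    - [[0,-0.0358,-0.0122],[36,0,0],0]
    - [[0,-0.0407,-0.0163],[42,0,0],0]
    - [[0,-0.0452,-0.0209],[48,0,0],0]
    - [[0,-0.0491,-0.0259],[54,0,0],0]
    - [[0,-0.0526,-0.0313],[60,0,0],0]
    - [[0,-0.0554,-0.0371],[66,0,0],0]
    - [[0,-0.0566,-0.04],[69,0,0],0]
    - [[0,-0.0566,-0.04],[69,0,0],0]
    - [[0,-0.0566,-0.04],[69,0,0],0]

```text
clock: 6.35
tool_pos: [0.6823, -0.0739, 0.2306]
orientation: [-128.0, 90.0, 177.2]
force: [-0.4, 0.6, -3.4]
opening: 0.0133
```

Run:
```python
from h import *
o=ctrl.get_obs();p=np.array(o["tool_pos"]);c=np.array([.648,-.0235,p[2]]);print(np.degrees(np.arctan2(*(p-c)[1::-1])))
C=cal("top");im=ctrl.snapshot("top");W=cal("wrist");w=ctrl.snapshot("wrist")
cv2.imwrite("pics/w3.png",w)
a=cv2.resize(im[110:250,200:330],None,fx=3,fy=3,interpolation=cv2.INTER_CUBIC)
b=cv2.resize(w[:,:],(400*512//400,384));b=b
h=max(a.shape[0],b.shape[0]);o=np.zeros((h,a.shape[1]+b.shape[1]-110,3),np.uint8);o[:a.shape[0],:a.shape[1]]=a;o[:b.shape[0],a.shape[1]:]=b[:,:402] if 0 else b[:,:512-110];cv2.imwrite("pics/m3.png",o)
print(a.shape,o.shape)
rows()
```

```text
-55.701098384104185
(420, 390, 3) (420, 792, 3)
clock 6.45 p [ 0.6824 -0.0738  0.2306] psi 35.2 j [  10.1   21.5    2.6    0.   -71.2 -154.9] open 0.013267599825820466 F [-1.4  1.  -3.8]
```

View pics/m3.png

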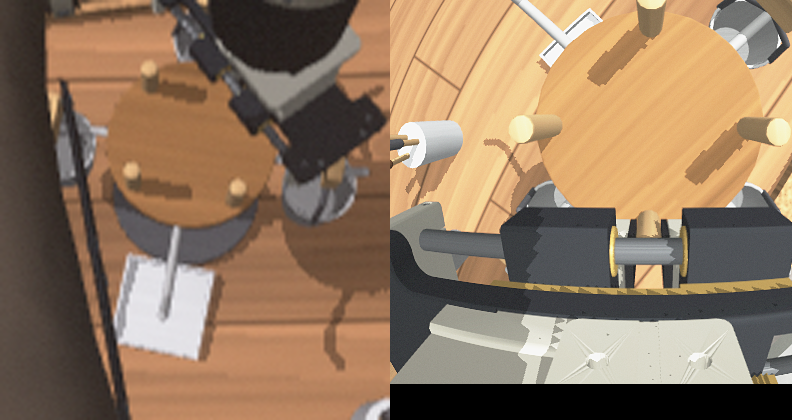

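The hook now lies over the tray, with its tip at crop (164,315) and all tray corners visible. I check the angles numerically.

Run:
```python
from h import *
C=cal("top")
f=lambda u,v,z:atz(C,(200+(u-1)/3,110+(v-1)/3),z)
ang=lambda d:round(np.degrees(np.arctan2(d[1],d[0])),1)
A,B,D,E=f(129,252,.012),f(217,267,.012),f(203,361,.012),f(114,343,.012)
m=(A+B+D+E)/4;print("tray",m,[np.linalg.norm(x) for x in (B-A,D-B,E-D,A-E)],"dirs",ang(D-B),ang(E-A),ang(A-B)+90,ang(E-D)+90)
P=[f(149,66,.259),f(131,168,.259),f(238,185,.259)]
c=(P[0]+P[2])/2;print("axis",c,"tray dir",ang(m-c))
print("pegs",[ang(p-c) for p in P],ang(P[0]-P[1]),ang(P[1]-P[2]), "diag",ang(P[0]-P[2]))
print("tip dir",ang(f(164,313,.206)-c),ang(f(164,313,.206)-f(177,228,.205)), f(164,313,.206))
```

```text
tray [ 0.53237255 -0.0009932   0.012     ] [np.float64(0.09047160710153154), np.float64(0.09609722813958799), np.float64(0.09092011562057695), np.float64(0.09346337241276362)] dirs 170.1 169.9 169.1 167.5
axis [ 0.65023579 -0.02340421  0.259     ] tray dir 169.2
pegs [np.float64(34.8), np.float64(124.3), np.float64(-145.2)] -10.7 79.7 diag 34.8
tip dir 169.9 170.2 [0.50576751 0.00232497 0.206     ]
```

Run:
```python
from h import *
rows((.6824,-.0738,.31,35),(.493,-.36,.27,90))
```

```text
clock 6.45 p [ 0.6824 -0.0738  0.2306] psi 35.2 j [  10.1   21.5    2.6    0.   -71.2 -154.9] open 0.013267599825820466 F [-1.4  1.  -3.8]
[-0.0794, -0.0, -0.0001] [0.2, -0.0, 0.0]
[-0.0392, -0.3197, 0.1248] [-54.8, -0.0, 0.0]
```

drive_tool:
  plan:
    - [[0,0,0],[0,0,0],0.4]
    - [[0,0,0],[0,0,0],0.4]
    - [[0,0,0],[0,0,0],0.4]
    - [[-0.04,0,0],[0,0,0],0.5]
    - [[-0.08,0,0],[0,0,0],0.65]
    - [[-0.08,0,0],[0,0,0],0.65]
    - [[-0.06,-0.32,0.125],[-55,0,0],0.65]
    - [[-0.06,-0.32,0.125],[-55,0,0],0.65]
    - [[-0.06,-0.32,0.125],[-55,0,0],0.65]
    - [[-0.06,-0.32,0.125],[-55,0,0],0.65]
    - [[-0.06,-0.32,0.125],[-55,0,0],0.65]
    - [[-0.04,-0.32,0.125],[-55,0,0],0.65]
    - [[-0.04,-0.32,0.125],[-55,0,0],0.65]
    - [[-0.04,-0.32,0.125],[-55,0,0],0.65]
    - [[-0.04,-0.32,0.125],[-55,0,0],0.65]
    - [[-0.04,-0.32,0.125],[-55,0,0],0.65]
    - [[-0.04,-0.32,0.125],[-55,0,0],0.65]
    - [[-0.04,-0.32,0.125],[-55,0,0],0.65]

```text
clock: 7.95
tool_pos: [0.4933, -0.3605, 0.2714]
orientation: [-54.7, 89.9, -54.5]
force: [-0.2, -0.3, 0.7]
opening: 0.0573
```

Run:
```python
from h import *
rows((.493,-.36,.14,90))
C=cal("wrist");im=ctrl.snapshot("wrist")
for n,z in (("pail_grip",.1505),("pail",0),("pail_eye",.13)):
    for r in ctrl.landmark_of("wrist",n)[:2]: print(n,round(r["confidence"],2),np.round(r["pixel"]),atz(C,r["pixel"],z).round(4))
big=cv2.resize(im,None,fx=1.5,fy=1.5,interpolation=cv2.INTER_CUBIC)
pr=[proj(C,X) for X in ((.493,-.342,.168),(.493,-.378,.168))];print(pr)
for u in pr: cv2.drawMarker(big,tuple(int(v*1.5) for v in u),(0,0,255),0,10)
cv2.imwrite("pics/w4.png",big)
```

```text
clock 7.95 p [ 0.4933 -0.3605  0.2714] psi 90.2 j [-17.8  13.1  -3.9   0.  -73.  -72. ] open 0.057342760517043984 F [-0.2 -0.3  0.7]
[0.1314, 0.0006, -0.0004] [0.2, 0.0, 0.0]
pail_grip 0.66 [261. 182.] [ 0.4889 -0.358   0.1505]
pail 0.76 [259. 163.] [ 0.4945 -0.3605  0.    ]
pail_eye 0.88 [258. 182.] [ 0.4938 -0.3609  0.13  ]
[array([279.10600627, 190.72609764]), array([239.4705957 , 190.61426338])]
```

View pics/w4.png

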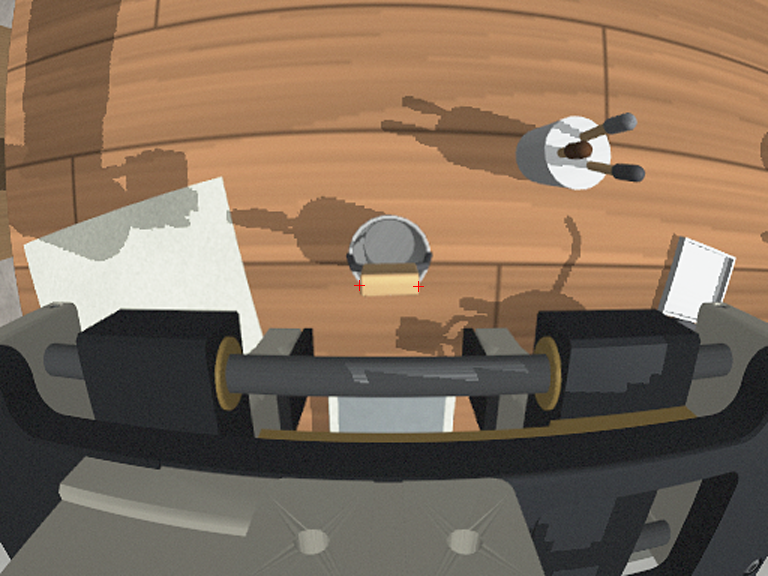

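The pail grip sits at the predicted markers, (360,286)–(418,286), and is square to the jaws. I grasp it and lift.

drive_tool:
  plan:
    - [[0.04,0,0],[0,0,0],0.65]
    - [[0.08,0,0],[0,0,0],0.65]
    - [[0.12,0,0],[0,0,0],0.65]
    - [[0.137,0,0],[0,0,0],0.65]
    - [[0.137,0,0],[0,0,0],0.65]
    - [[0.137,0,0],[0,0,0],0.3]
    - [[0.137,0,0],[0,0,0],0]
    - [[0.137,0,0],[0,0,0],0]
    - [[0.137,0,0],[0,0,0],0]
    - [[0.137,0,0],[0,0,0],0]
    - [[0.137,0,0],[0,0,0],0]
    - [[0.11,0,0],[0,0,0],0]
    - [[0.08,0,0],[0,0,0],0]
    - [[0.05,0,0],[0,0,0],0]
    - [[0.037,0,0],[0,0,0],0]
    - [[0.037,0,0],[0,0,0],0]

```text
clock: 9.48
tool_pos: [0.4952, -0.3606, 0.239]
orientation: [-29.0, 89.6, -28.7]
force: [0.4, -0.1, -0.6]
opening: 0.0357
```

Run:
```python
from h import *
c=np.array([.649,-.0235]);a=np.radians(169.4);u=np.array([np.cos(a),np.sin(a)])
o=ctrl.get_obs()
for r in (.27,.20,.122): print(r,c+r*u)
q=c+.235*u
rows((.42,-.3,.26,85),(*q,.26,79.4),(*q,.234,79.4))
```

```text
0.27 [0.38360746 0.02616686]
0.2 [0.45241293 0.01329027]
0.122 [ 0.52908189 -0.00105794]
clock 9.48 p [ 0.4952 -0.3606  0.239 ] psi 90.3 j [-17.8  14.   -6.9   0.1 -68.6 -72. ] open 0.035650273917848654 F [ 0.4 -0.1 -0.6]
[-0.0218, 0.0609, -0.0748] [5.3, 0.4, 0.2]
[-0.0229, 0.3807, -0.0753] [10.9, 0.4, 0.2]
[0.0031, 0.3807, -0.0755] [10.9, 0.4, 0.2]
```

drive_tool:
  plan:
    - [[-0.035,0,0],[0,0,0],0]
    - [[-0.07,0,0],[0,0,0],0]
    - [[-0.088,0,0],[0,0,0],0]
    - [[-0.088,0.03,-0.015],[2,0,0],0]
    - [[-0.088,0.065,-0.03],[4,0.4,0.2],0]
    - [[-0.088,0.1,-0.04],[6,0.4,0.2],0]
    - [[-0.088,0.135,-0.05],[8,0.4,0.2],0]
    - [[-0.088,0.17,-0.06],[10,0.4,0.2],0]
    - [[-0.088,0.205,-0.075],[11,0.4,0.2],0]
    - [[-0.088,0.24,-0.075],[11,0.4,0.2],0]
    - [[-0.088,0.275,-0.075],[11,0.4,0.2],0]
    - [[-0.088,0.31,-0.075],[11,0.4,0.2],0]
    - [[-0.088,0.345,-0.075],[11,0.4,0.2],0]
    - [[-0.088,0.37,-0.075],[11,0.4,0.2],0]
    - [[-0.07,0.381,-0.0755],[11,0.4,0.2],0]
    - [[-0.035,0.381,-0.0755],[11,0.4,0.2],0]
    - [[0,0.381,-0.0755],[11,0.4,0.2],0]
    - [[0.004,0.381,-0.0755],[11,0.4,0.2],0]
    - [[0.004,0.381,-0.0755],[11,0.4,0.2],0]
    - [[0.004,0.381,-0.0755],[11,0.4,0.2],0]

```text
clock: 11.15
tool_pos: [0.4187, 0.0198, 0.2344]
orientation: [14.3, 89.9, 3.6]
force: [0.7, 0.1, -0.4]
opening: 0.0358
```

Run:
```python
from h import *
c=np.array([.649,-.0235]);a=np.radians(169.4);u=np.array([np.cos(a),np.sin(a)])
rows(*[(*(c+r*u),.236,79.4) for r in (.235,.2,.17,.15,.124)],(*(c+.124*u),.2,79.4))
C=cal("scene");im=ctrl.snapshot("scene");T=cal("top");t=ctrl.snapshot("top")
for n in ("pail_eye","pail_grip","hook_seat","tray"):
    L={}
    for cc,K in (("scene",C),("top",T)):
        for r in ctrl.landmark_of(cc,n)[:2]: print(cc,n,round(r["confidence"],2),np.round(r["pixel"],1),atz(K,r["pixel"],dict(pail_eye=.23,pail_grip=.25,hook_seat=.188,tray=.012)[n]).round(3))
a=cv2.resize(im[140:290,190:330],None,fx=2.8,fy=2.8,interpolation=cv2.INTER_CUBIC)
b=cv2.resize(t[110:260,190:330],None,fx=2.8,fy=2.8,interpolation=cv2.INTER_CUBIC)
cv2.imwrite("pics/m5.png",np.hstack([a,b]))
```

```text
clock 11.15 p [0.4187 0.0198 0.2344] psi 79.3 j [  30.    -5.   -28.6    0.   -66.3 -130.7] open 0.035815394924860626 F [ 0.7  0.1 -0.4]
[-0.0016, -0.0002, -0.0006] [-0.1, 0.1, -0.0]
[-0.0015, -0.0002, 0.0344] [-0.1, 0.1, -0.0]
[-0.0015, -0.0001, 0.0644] [-0.1, 0.1, -0.0]
[-0.0015, -0.0, 0.0844] [-0.1, 0.1, -0.0]
[-0.0014, 0.0, 0.1104] [-0.1, 0.1, -0.0]
[0.0346, 0.0, 0.1103] [-0.1, 0.1, -0.0]
scene pail_eye 0.7 [266.5 152.9] [0.425 0.022 0.23 ]
scene pail_grip 0.72 [267. 144.] [0.411 0.025 0.25 ]
scene hook_seat 0.88 [260.8 189.4] [ 0.54  -0.001  0.188]
top hook_seat 0.61 [256.8 205.8] [ 0.528 -0.004  0.188]
scene tray 0.91 [259.8 233.2] [ 0.517 -0.005  0.012]
top tray 0.59 [254.  212.6] [0.529 0.002 0.012]
```

View pics/m5.png

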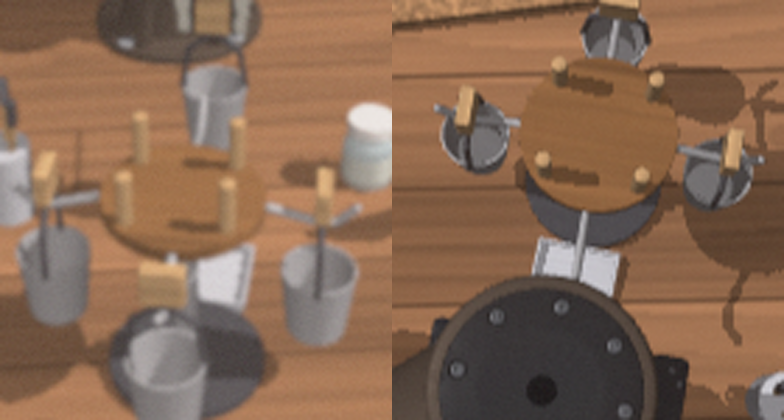

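The pail is level just outside the hook, with the eye region about at hook-tip height. I recheck the hook direction from all four pegs.

Run:
```python
from h import *
C=cal("top")
f=lambda u,v,z:atz(C,(190+(u-392-.9)/2.8,110+(v-.9)/2.8),z)
P=[f(656,76,.259),f(559,62,.259),f(542,156,.259),f(641,173,.259)]
c=sum(P)/4;A=[np.degrees(np.arctan2(*(p-c)[1::-1])) for p in P];print(c,A)
print("hook",np.mean([A[0]+180+45,A[1]+135,A[2]+45,A[3]+360-45]))
for q in (f(585,212,.204),f(578,278,.187)):print("bar",q,np.degrees(np.arctan2(*(q-c)[1::-1])))
```

```text
[ 0.65046786 -0.0227824   0.259     ] [np.float64(-54.78612447668337), np.float64(34.65427240142027), np.float64(124.16719750415137), np.float64(-145.75625282085483)]
hook 169.56977315200837
bar [ 0.57784093 -0.00981929  0.204     ] 169.87990623412693
bar [ 0.52035744 -0.00255751  0.187     ] 171.1644262415967
```

drive_tool:
  plan:
    - [[-0.003,0,0.03],[0,0,0],0]
    - [[-0.003,-0.001,0.05],[0,0,0],0]
    - [[-0.003,-0.001,0.065],[0,0,0],0]
    - [[-0.003,-0.001,0.08],[0,0,0],0]
    - [[-0.003,-0.001,0.095],[0,0,0],0]
    - [[-0.003,-0.001,0.11],[0,0,0],0]
    - [[-0.003,-0.001,0.11],[0,0,0],0]
    - [[-0.003,-0.001,0.11],[0,0,0],0]

```text
clock: 12.32
tool_pos: [0.5261, -0.0017, 0.2357]
orientation: [172.9, 89.9, 162.1]
force: [-0.2, 0.4, -1.1]
opening: 0.0357
```

Run:
```python
from h import *
rows()
C=cal("scene");im=ctrl.snapshot("scene");T=cal("wrist");t=ctrl.snapshot("wrist")
a=cv2.resize(im[140:290,190:330],None,fx=2.8,fy=2.8,interpolation=cv2.INTER_CUBIC)
cv2.imwrite("pics/m6.png",np.hstack([a,cv2.resize(t[0:300,70:370],(420,420))[:,:400]]))
```

```text
clock 12.32 p [ 0.5261 -0.0017  0.2357] psi 79.2 j [  21.2    6.1  -17.1   -0.   -66.8 -121.9] open 0.03571486849070917 F [-0.2  0.4 -1.1]
```

View pics/m6.png

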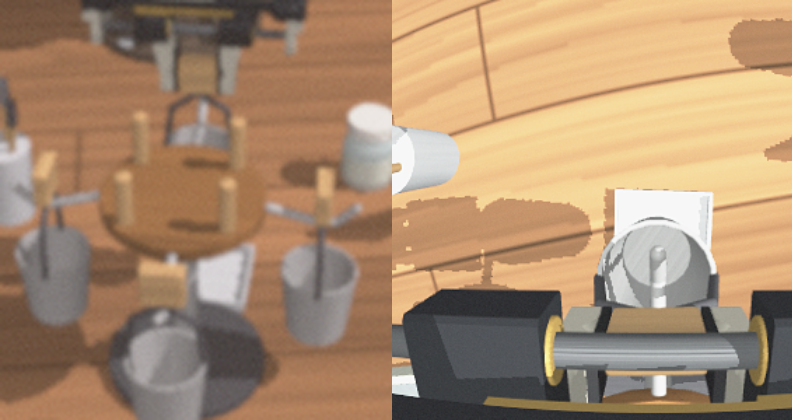

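The wrist view shows the hook tip through the opening, beyond the grip at (657,252). I lower the pail.

drive_tool:
  plan:
    - [[0.008,0,0],[0,0,0],0]
    - [[0.016,0,0],[0,0,0],0]
    - [[0.024,0,0],[0,0,0],0]
    - [[0.03,0,0],[0,0,0],0]
    - [[0.033,0,0],[0,0,0],0]
    - [[0.033,0,0],[0,0,0],0]
    - [[0.033,0,0],[0,0,0],0]

```text
clock: 13.0
tool_pos: [0.5259, -0.0014, 0.2033]
orientation: [48.1, 89.9, 37.4]
force: [1.5, 0.5, 1.0]
opening: 0.0356
```

drive_tool:
  plan:
    - [[0.002,0,0],[0,0,0],0]
    - [[0.003,0,0],[0,0,0],0]
    - [[0.003,0,0],[0,0,0],0]

```text
clock: 13.25
tool_pos: [0.5264, -0.0016, 0.2026]
orientation: [14.8, 89.8, 4.1]
force: [-5.7, 0.7, 17.5]
opening: 0.0356
```

The handle has seated at TCP z ≈ 0.2027. I ease off, release and retreat upward.

drive_tool:
  plan:
    - [[-0.002,0,0],[0,0,0],0]
    - [[-0.002,0,0],[0,0,0],0.45]
    - [[-0.002,0,0],[0,0,0],0.5]
    - [[-0.002,0,0],[0,0,0],0.6]
    - [[-0.002,0,0],[0,0,0],0.65]
    - [[-0.002,0,0],[0,0,0],0.65]
    - [[-0.01,0,0],[0,0,0],0.65]
    - [[-0.025,0,0],[0,0,0],0.65]
    - [[-0.055,0,0],[0,0,0],0.65]
    - [[-0.095,0,0],[0,0,0],0.65]
    - [[-0.13,0,0],[0,0,0],0.65]
    - [[-0.13,0,0],[0,0,0],0.65]

```text
clock: 14.25
tool_pos: [0.5289, -0.0018, 0.341]
orientation: [15.5, 89.2, 4.8]
force: [0.6, 0.3, 1.3]
opening: 0.0572
```

Run:
```python
from h import *
im=ctrl.snapshot("scene")
rows((.486,.34,.31,79),(.486,.34,.29,15),(.486,.34,.29,165))
C=cal("scene")
for n,z in (("pail_grip",.2155),("pail_eye",.195),("pail",.065)):
    for r in ctrl.landmark_of("scene",n)[:4]: print(n,round(r["confidence"],2),np.round(r["pixel"]),atz(C,r["pixel"],z).round(3))
for n,X in dict(g=(.526,-.0017,.2155),eye=(.526,-.0017,.195),foot=(.526,-.0017,.065)).items(): print(n,proj(C,X).round())
a=cv2.resize(im[120:270,170:410],None,fx=3.3,fy=3.3,interpolation=cv2.INTER_CUBIC);cv2.imwrite("pics/m7.png",a)
```

```text
clock 14.3 p [ 0.5278 -0.0014  0.3374] psi 79.3 j [ 2.130e+01  3.000e+00 -7.500e+00  1.000e-01 -7.890e+01 -1.219e+02] open 0.05691314420325951 F [ 0.   0.3 -0.1]
[0.0276, 0.3276, -0.1046] [0.3, 0.6, -0.2]
[0.0476, 0.3276, -0.1048] [64.3, 0.4, -0.5]
[0.0476, 0.3276, -0.1048] [-85.7, 0.6, 0.3]
pail_grip 0.73 [261. 182.] [ 0.547 -0.001  0.216]
pail_grip 0.58 [261. 173.] [0.505 0.002 0.216]
pail_eye 0.5 [261. 185.] [0.53  0.    0.195]
pail_eye 0.28 [191. 210.] [ 0.622 -0.178  0.195]
pail 0.42 [256. 209.] [ 0.467 -0.013  0.065]
g [260. 178.]
eye [260. 184.]
foot [261. 222.]
```

View pics/m7.png

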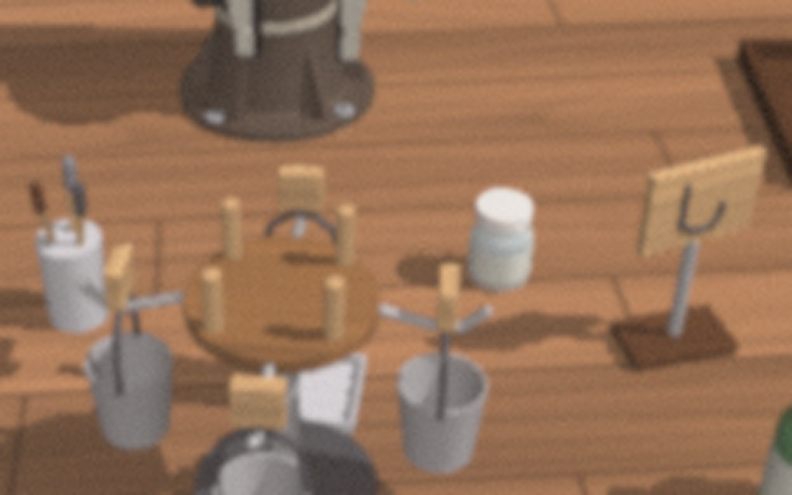

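The pail hangs upright on the hook, gripper clear; its grip is at crop (257,400) behind the fixed pails, in line with the expected point. Now to the sign, stopping about 70 mm short in tool z for a clear look.

Run:
```python
from h import *
rows((.474,.41,.31,190))
```

```text
clock 14.45 p [ 0.5256 -0.0015  0.3322] psi 79.3 j [  21.3    3.2   -7.9    0.   -78.8 -121.9] open 0.0567525794752995 F [-0.4  0.5 -1. ]
[0.0222, 0.3948, -0.127] [-110.7, 0.1, 0.1]
```

drive_tool:
  plan:
    - [[0,0.395,-0.127],[-111,0,0],0.65]
    - [[0,0.395,-0.127],[-111,0,0],0.65]
    - [[0,0.395,-0.127],[-111,0,0],0.65]
    - [[0,0.395,-0.127],[-111,0,0],0.65]
    - [[0,0.395,-0.127],[-111,0,0],0.65]
    - [[0,0.395,-0.127],[-111,0,0],0.65]
    - [[0,0.395,-0.127],[-111,0,0],0.65]
    - [[0,0.395,-0.127],[-111,0,0],0.65]
    - [[0,0.395,-0.127],[-111,0,0],0.5]
    - [[0,0.395,-0.127],[-111,0,0],0.5]
    - [[0,0.395,-0.127],[-111,0,0],0.5]
    - [[0,0.395,-0.127],[-111,0,0],0.5]
    - [[0,0.395,-0.127],[-111,0,0],0.5]
    - [[0,0.395,-0.127],[-111,0,0],0.5]
    - [[0.022,0.395,-0.127],[-111,0,0],0.5]
    - [[0.022,0.395,-0.127],[-111,0,0],0.5]
    - [[0.022,0.395,-0.127],[-111,0,0],0.5]
    - [[0.022,0.395,-0.127],[-111,0,0],0.5]
    - [[0.022,0.395,-0.127],[-111,0,0],0.5]

```text
clock: 16.03
tool_pos: [0.4742, 0.4102, 0.3101]
orientation: [-100.4, 89.9, -0.3]
force: [0.6, 0.8, 0.6]
opening: 0.044
```

Run:
```python
from h import *
C=cal("wrist");im=ctrl.snapshot("wrist");np.save("W8.npy",C,allow_pickle=True)
rows()
for n,z in (("stand",0),("sign_mid",.16)):
    for r in ctrl.landmark_of("wrist",n)[:2]: print(n,round(r["confidence"],2),np.round(r["pixel"]),atz(C,r["pixel"],z).round(4))
for n,z in (("stand",.014),("sign",.2)):
  for r in ctrl.cut_out("wrist",n)[:1]: cv2.imwrite(f"pics/mask_{n}.png",r["pixels"].astype(np.uint8)*255);print(n,r["confidence"],np.argwhere(r["pixels"]).min(0),np.argwhere(r["pixels"]).max(0))
big=cv2.resize(im,None,fx=1.5,fy=1.5,interpolation=cv2.INTER_CUBIC);cv2.imwrite("pics/w8.png",big)
```

```text
clock 16.08 p [0.4742 0.4102 0.3104] psi -169.8 j [ 58.7  13.7   1.8   0.1 -78.  -48.6] open 0.04376984483705284 F [-1.  -0.5 -1.2]
stand 0.66 [259. 114.] [0.4854 0.3399 0.    ]
sign_mid 0.71 [259. 116.] [0.4853 0.3439 0.16  ]
stand 0.6 [ 54 239] [171 278]
sign 0.83 [ 53 245] [172 271]
```

View pics/w8.png

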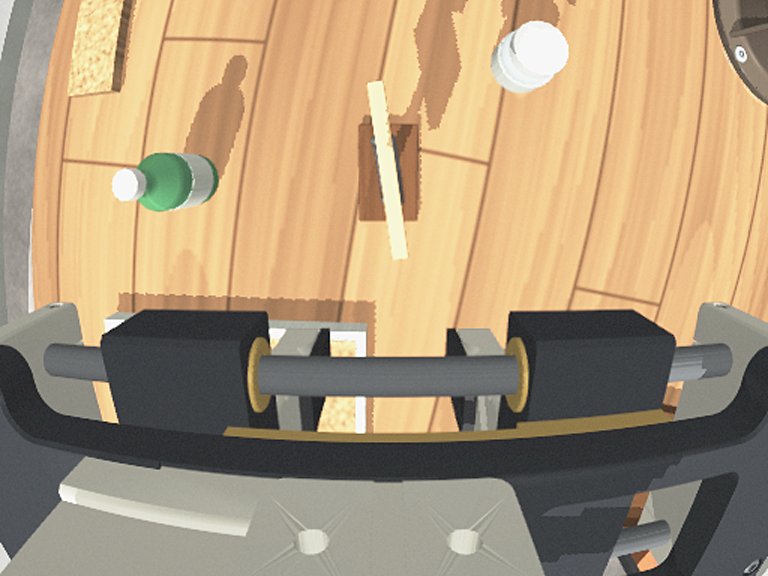

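The board's top edge runs from (376,82) to (400,258). The foot corners are at about (359,124), (419,125), (418,220) and (358,220).

Run:
```python
from h import *
C=np.load("W8.npy",allow_pickle=True).item()
f=lambda u,v,z:atz(C,((u-.25)/1.5,(v-.25)/1.5),z)
ang=lambda d:round(np.degrees(np.arctan2(d[1],d[0])),1)
a,b=f(376,82,.2),f(400,259,.2);print("board",(a+b)/2,np.linalg.norm(a-b),ang(b-a))
F=[f(359.5,124,.014),f(419,125,.014),f(418,220,.014),f(358.5,220,.014)]
print("foot",sum(F)/4,[np.linalg.norm(F[i]-F[i-1]).round(3) for i in range(4)],ang(F[3]-F[0]),ang(F[2]-F[1]),ang(F[0]-F[1])+90,ang(F[3]-F[2])+90)
im=cv2.imread("pics/w8.png")
# sub-pixel check: foot side edges from Canny/Hough-free line fit on each side
g=cv2.cvtColor(im,cv2.COLOR_BGR2GRAY).astype(float)
for lo,hi in ((345,372),(405,432)):
    pts=[]
    for v in range(132,214):
        d=np.abs(np.diff(g[v,lo:hi]));pts.append((lo+d.argmax()+.5,v))
    P=np.array(pts);w=[f(u,v,.014)[:2] for u,v in P]
    l=cv2.fitLine(np.array(w,np.float32),cv2.DIST_HUBER,0,.001,.001).ravel();print("edge",P[:,0].min(),P[:,0].max(),np.degrees(np.arctan2(l[1],l[0])),l)
m=((f(376,82,.2)+f(400,259,.2))/2)
rows((.4853,.3425,.26,-169.8+0))
```

```text
board [0.4855997 0.3417233 0.2      ] 0.10879084310342647 107.8
foot [0.48533808 0.34120024 0.014     ] [np.float64(0.098), np.float64(0.06), np.float64(0.097), np.float64(0.061)] 99.3 99.9 99.2 100.2
edge 354.5 359.5 -80.502304 [ 0.16500795 -0.98629224  0.5167756   0.3445387 ]
edge 416.5 421.5 -79.69132 [ 0.17895113 -0.983858    0.45597482  0.3292429 ]
clock 16.28 p [0.4741 0.4102 0.3105] psi -169.7 j [ 58.7  13.7   1.8   0.1 -78.  -48.5] open 0.04369846300753703 F [ 0.  -0.8 -0.5]
[0.0505, 0.0012, -0.0686] [0.1, 0.0, 0.1]
```

Run:
```python
from h import *
rows((.4855,.3417,.25,-162.2),(.4855,.3417,.176,-162.2))
```

```text
clock 16.28 p [0.4741 0.4102 0.3105] psi -169.7 j [ 58.7  13.7   1.8   0.1 -78.  -48.5] open 0.04369846300753703 F [ 0.  -0.8 -0.5]
[0.0605, 0.0012, -0.0694] [-7.5, 0.0, 0.2]
[0.1345, 0.0014, -0.0695] [-7.5, 0.0, 0.2]
```

drive_tool:
  plan:
    - [[0.03,0.0012,-0.035],[-4,0,0.2],0.5]
    - [[0.06,0.0012,-0.0695],[-7.5,0,0.2],0.4]
    - [[0.06,0.0012,-0.0695],[-7.5,0,0.2],0.4]
    - [[0.06,0.0012,-0.0695],[-7.5,0,0.2],0.4]
    - [[0.09,0.0012,-0.0695],[-7.5,0,0.2],0.4]
    - [[0.12,0.0014,-0.0695],[-7.5,0,0.2],0.4]
    - [[0.134,0.0014,-0.0695],[-7.5,0,0.2],0.4]
    - [[0.134,0.0014,-0.0695],[-7.5,0,0.2],0.4]
    - [[0.134,0.0014,-0.0695],[-7.5,0,0.2],0.0]
    - [[0.134,0.0014,-0.0695],[-7.5,0,0.2],0.0]
    - [[0.134,0.0014,-0.0695],[-7.5,0,0.2],0.0]
    - [[0.134,0.0014,-0.0695],[-7.5,0,0.2],0.0]
    - [[0.134,0.0014,-0.0695],[-7.5,0,0.2],0.0]
    - [[0.134,0.0014,-0.0695],[-7.5,0,0.2],0.0]

```text
clock: 17.45
tool_pos: [0.4866, 0.3425, 0.1779]
orientation: [-58.6, 89.8, 49.2]
force: [3.4, 1.7, 3.5]
opening: 0.0099
```

Run:
```python
from h import *
rows((.4855,.3417,.178,-170.2))
```

```text
clock 17.45 p [0.4866 0.3425 0.1779] psi -162.2 j [ 54.   15.1 -13.8   0.  -61.  -36.2] open 0.00986180841274898 F [3.4 1.7 3.5]
[-0.0001, 0.0013, -0.0005] [8.0, 0.1, 0.1]
```

drive_tool:
  plan:
    - [[0,0,0],[-7,0,0],0]
    - [[0,0,0],[-14,0,0],0]
    - [[0,0,0],[-21,0,0],0]
    - [[0,0,0],[-28,0,0],0]
    - [[0,0,0],[-35,0,0],0]
    - [[0,0,0],[-42,0,0],0]
    - [[0,0,0],[-49,0,0],0]
    - [[0,0,0],[-56,0,0],0]
    - [[0,0,0],[-63,0,0],0]
    - [[0,0,0],[-70,0,0],0]
    - [[0,0,0],[-77,0,0],0]
    - [[0,0,0],[-84,0,0],0]
    - [[0,0,0],[-91,0,0],0]
    - [[0,0,0],[-98,0,0],0]
    - [[0,0,0],[-105,0,0],0]
    - [[0,0,0],[-112,0,0],0]
    - [[0,0,0],[-119,0,0],0]
    - [[0,0,0],[-126,0,0],0]
    - [[0,0,0],[-126,0,0],0]

```text
clock: 19.03
tool_pos: [0.4864, 0.3409, 0.1779]
orientation: [94.3, 89.9, -31.4]
force: [2.2, -4.4, 0.6]
opening: 0.0096
```

Run:
```python
from h import *
rows((.4855,.3417,.178,9.8))
```

```text
clock 19.03 p [0.4864 0.3409 0.1779] psi -35.8 j [ 53.9  15.  -13.9   0.1 -61.1  90.3] open 0.00957888019682897 F [ 2.2 -4.4  0.6]
[-0.0001, -0.0012, -0.0002] [-45.6, 0.0, -0.1]
```

drive_tool:
  plan:
    - [[0,0,0],[-7,0,0],0]
    - [[0,0,0],[-14,0,0],0]
    - [[0,0,0],[-21,0,0],0]
    - [[0,0,0],[-28,0,0],0]
    - [[0,0,0],[-35,0,0],0]
    - [[0,-0.0005,0],[-41,0,0],0]
    - [[0,-0.001,0],[-45.6,0,0],0]
    - [[0,-0.001,0],[-45.6,0,0],0]
    - [[0,-0.001,0],[-45.6,0,0],0]

```text
clock: 19.78
tool_pos: [0.487, 0.3407, 0.178]
orientation: [52.4, 89.8, -27.7]
force: [8.7, -2.5, -4.8]
opening: 0.0092
```

Run:
```python
from h import *
rows((.4855,.3417,.178,9.8))
```

```text
clock 19.78 p [0.487  0.3407 0.178 ] psi 9.8 j [ 53.9  15.  -13.9   0.2 -61.  135.8] open 0.009208648325512336 F [ 8.7 -2.5 -4.8]
[-0.0, -0.0013, -0.0013] [0.0, 0.1, -0.1]
```

Release, rise, and back off for a check view.

drive_tool:
  plan:
    - [[0,0,0],[0,0,0],0.15]
    - [[0,0,0],[0,0,0],0.3]
    - [[0,0,0],[0,0,0],0.4]
    - [[0,0,0],[0,0,0],0.4]
    - [[-0.015,0,0],[0,0,0],0.4]
    - [[-0.04,0,0],[0,0,0],0.4]
    - [[-0.08,0,0],[0,0,0],0.4]
    - [[-0.12,0,0.03],[0,0,0],0.4]
    - [[-0.132,0,0.07],[0,0,0],0.4]
    - [[-0.132,0,0.07],[0,0,0],0.4]
    - [[-0.132,0,0.07],[0,0,0],0.4]
    - [[-0.132,0,0.07],[0,0,0],0.4]

```text
clock: 20.78
tool_pos: [0.4984, 0.2716, 0.3103]
orientation: [69.3, 89.8, -11.0]
force: [-0.3, 0.1, -1.3]
opening: 0.0352
```

Run:
```python
from h import *
C=cal("wrist");im=ctrl.snapshot("wrist");np.save("W9.npy",C,allow_pickle=True);s=ctrl.snapshot("scene")
rows()
a=cv2.resize(im[30:190,180:340],(400,400),interpolation=cv2.INTER_CUBIC)
b=cv2.resize(s[130:290,180:440],(400*260//160,400),interpolation=cv2.INTER_CUBIC)[:,:]
b=cv2.resize(s[140:270,240:370],(400,400),interpolation=cv2.INTER_CUBIC); b=cv2.resize(s[120:280,230:430],(400,320))
o=np.zeros((400,800,3),np.uint8);o[:,:400]=a;o[:320,400:]=b;cv2.imwrite("pics/m9.png",o);cv2.imwrite("pics/s9.png",s)
```

```text
clock 20.88 p [0.4981 0.2723 0.3092] psi 9.8 j [ 48.5   7.9  -5.5   0.2 -76.6 141.3] open 0.03502514554200275 F [-0.9  0.2 -0.6]
```

View pics/m9.png

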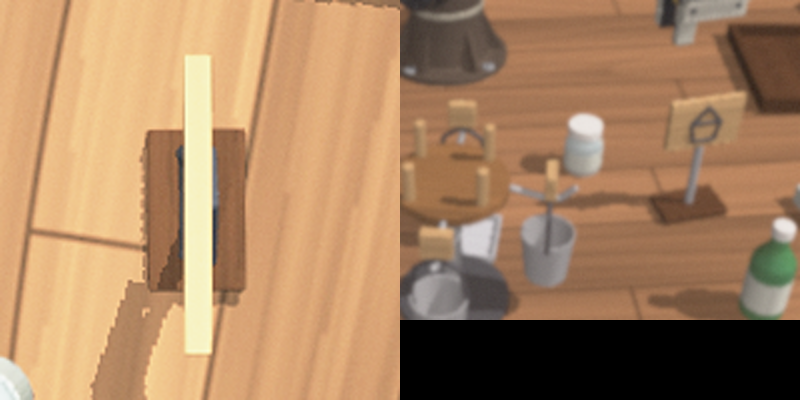

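The board is now square: its edges are vertical at crop x 185–212, parallel to the foot's sides. The pail outline faces the camera and the jar is in place. One last top view confirms the rack before hand-in.

Run:
```python
from h import *
t=ctrl.snapshot("top");cv2.imwrite("pics/t10.png",cv2.resize(t[100:260,180:410],None,fx=3.4,fy=3.4,interpolation=cv2.INTER_CUBIC))
```

```text
(no output)
```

View pics/t10.png

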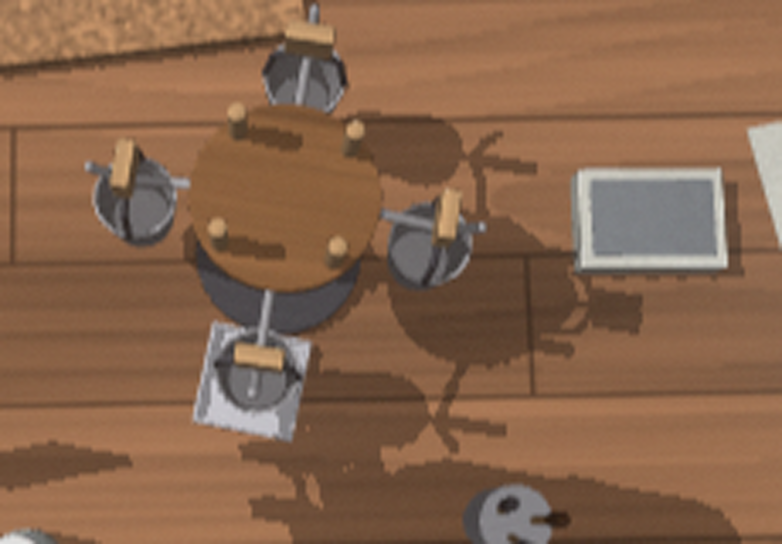

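The pail hangs at about (258,370), centred over the tray and in line with the hook. The rack is unmoved and the tin and canvas are in place. I hand in.

```bash
python3 -c "
from plant import ctrl
print(ctrl.get_obs()['clock'],ctrl.close_job())"
```

```text
the job is handed in; nothing more can be done
20.9333 None
```

All three parts are done and the job was handed in at about 21 s, well under the 67 s limit.

- **Rack:** I gripped a push peg and turned the head about 148° clockwise. Measured afterwards, the hook points at about 169.6° and the tray lies at about 169.2°, so they agree to within a degree.
- **Pail:** I hung it by its handle on the hook and let go. The last top view shows it hanging centred over the tray and in line with the hook, with the gripper clear. I did not measure its stillness separately; it only looks the same in successive pictures.
- **Sign:** I gripped the top edge and turned it 172°, because it started about 8° off square. In the last close view it is parallel to its foot, and the pail outline now faces the camera where the hook outline was before.

The bystanders that show in the final views (brush tin, jar, bottle and canvas) are in their places. The highest force I read was about 17.5 N, when the pail settled on the hook. No final check failed. The only disagreement was earlier, a 2–3 mm offset between the wrist and top cameras, which was small enough for each grasp.

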